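# Clip the bulb caddy's lid shut

### The arm

A 6-joint arm with a two-finger parallel gripper is mounted at the origin on the work surface. World frame = base frame: x ahead of the robot, y to its left, z up, the work surface at z = 0. Lengths are in m, angles in rad, forces in N, time in s.
With the tool pointing down it reaches from about 0.25 to 0.725 m from the base axis. Payload 9.7 kg.
Tool frame: the origin (TCP) lies at the very end of the fingers, on their centre line; the grasp point (between the pads) lies 19 mm behind it; z points along the fingers, y is the line along which they close (so a half turn about z gives the same grasp; the last joint's range is limited). The gripper opens to 85 mm and grips with 20 to 120 N. Pads are 22 mm wide; open, the fingers measure 114 mm over their backs; the gripper's body (76 mm by 85 mm) begins 54 mm behind the grasp point. The pads swing forward as they close: fully open they stand 13 mm farther back than shut.
Start: joints at [-1.211, 0.087, 0.176, 1.66, 0, 1.571], TCP at [0.194, -0.515, 0.231] pointing down, gripper open.
Joint ranges: [-3.13, 3.13], [-0.85, 1.81], [-1.15, 1.24], [-2.2, 2.28], [-1.44, 1.52], [-3.14, 3.14]. Speed limits (rad/s): [2.22, 2.22, 2.57, 3.14, 3.14, 3.14].

### API

Orientations are given as [roll, pitch, yaw] about the fixed x, y, z axes, in that order (R = Rz(yaw) Ry(pitch) Rx(roll)).
In Python, from station import get_obs, read_camera, camera_params, hand_in gives the robot as it stands.
- The arm moves only by the tool drive_tool, never from a script. Its argument "moves" is one flat list of numbers, 4 for each row, row after row: the shift along the tool's x, y, z in m, then the turn about the tool's z in rad. A call has 1 to 5 rows; each row shifts and turns the commanded pose from where the row before left it, along the tool's axes as they then stand; what a row does not reach is not made up. A row lasts 1/8 s, in which the tool goes at most 62.5 mm and 10.7 degrees, less where a joint would pass 70% of its speed; a pose out of reach is approached as far as the arm can. A call with a gripper value outside its range is refused whole. "gripper" is the finger opening in m, from 0 to 0.0854, set as the call begins (left out, the last holds). The fingers move at their own pace and stop on an object; "grip_force" is the grip in N (left out, the last holds). Time passes only in rows, so rows that do not move let the fingers close. It gives the time, the measured TCP pose, the force, the opening and the grip force at its end, in the units of the state.
- get_obs(): the state, without advancing time (a new reading comes with each control period).
- read_camera(name): name is "side" or "top"; returns the picture (384x512x3 uint8, red, green, blue); there is no depth.
- camera_params(name): a dict with "camera_matrix" (3x3 intrinsics, pixels), "position" and "orientation" of the camera in the world. Camera axes: x right, y up, looking along -z (the intrinsics and any distortion apply to the point x, -y, -z); pixel columns grow to the right and rows downward; lengths in m; the calibration is good to about 2 mm. A picture is of the moment at which its call begins. camera_params takes no time and is no camera call.
- hand_in(): hands the job in; it is judged then, once.
The state is a dict: "clock": time; "qpos": joint angles; "joint_velocities": joint speeds; "joint_torque": joint torques, N m; "eef_pos": TCP position; "tool_rot": TCP orientation; "force": force on the tool from outside, world axes, zero at the start; "moment": the same for the moment, N m; "width": finger opening in m; "grip_force": force on a finger pad.
Only numpy, scipy, OpenCV 4.12 (cv2) and the standard library are available. Lean on these libraries where they do the work, as an engineer would, in place of code of your own. Each camera call takes 0.05 s, during which the arm holds its last target. There are 200 camera calls.

### The job

Push the green caddy's lid shut and lock it with the orange spring clip. The clip stands in a tight grey pocket: lift it out by its sides, stand it upright on the open bench and let go, take it again by its two handles, squeeze it open, push it well down over the pair of yellow tabs so that it grips both across its whole width, and release it there upright. Leave everything else where it is.

Things in the scene. Friction and masses are not known exactly. Their poses are not given: they have to be found in the camera images.
- clip: Orange/black spring clip standing upright, jaws down, 92 mm tall, 90 to 160 g. Origin on its underside; z up, y along the hinge pin, x from fixed orange side to black lever. Fixed jaw face at x=-3 mm, z 0 to 38, 30 wide; rubber foot x=-16 to -3 below z=16. Lever hinged at x=8, z=48; its rubber jaw pad (z 0 to 16, x 0 to 14 closed) is the other foot, so closed it stands on a 30 by 30 mm base.
- clip_lever (a joint): Opening of the clip's sprung lever in rad: 0 closed (3 mm between the jaws), 0.42 squeezed to its firm stop (mouth clear from clip x=-3 to 13 mm, 20 at the tips), about 0.15 when gripping both tabs, then with about 8 N.
- clip_handles (a point): Middle between the handles, at clip x=6.5, z=80 mm: pinch here from above along the clip's x. Both 30 mm wide. Orange handle: flat, upright, outer face x=-20, z 58 to 92. Black lever handle: splayed, outer face from x=18, z=51 to x=33, z=86 closed (53 mm over both); fully squeezed (36 mm over both, about 11 N) it is upright, outer face x=16, z 55 to 93. The orange one stays flat on its finger.
- clip_block (a point): Centre of the clip's orange pivot block (clip x=-20 to 14, y=-17 to 17, z=38 to 58 mm), at clip x=-3, z=48 mm. Pinch it here from above along the clip's y (34 mm wide) to lift the clip without opening it.
- clip_bridge (a point): Centre of the bottom of the clip's mouth (underside of the pivot block), at clip x=1 mm (middle of the tabs when gripped), z=38 mm. It meets the tabs' top edge when the clip is pushed fully down.
- pocket: Grey fixed pocket, 75 (x) by 60 (y) by 98 mm high, origin at the centre of its underside. Floor 8 mm thick. Two 6 mm walls, inner faces at x=+-31.5 mm, stand about 5 mm from the clip's handles: no room for fingers. The y ends are open above 20 mm high lips (inner faces y=+-19.5). The clip stands inside, axes along the pocket's, origin near x=-6.5 mm.
- caddy: Green caddy, fixed, 140 (x) by 240 (y) mm, 103 mm high with lid shut, origin at the centre of its underside, front towards -x; black carry handle folded down behind (to x=90, y=+-130 mm). Two yellow tabs, each 4 mm thick and 60 wide along y, at the front edge rise 46 mm above the shut lid: body tab x=-74 to -70, lid tab x=-70 to -66, face to face when the lid is shut.
- tab_top (a point): Centre of the top edge of the pair of tabs with the lid shut (pair 8 mm thick along the caddy's x, 60 mm wide along its y), at caddy x=-70, z=149 mm.
- caddy_lid (a joint): Lid angle in rad: 0 shut, grows as the front edge rises; hinge line along the caddy's y at x=70, z=95 mm. Stiff hinge: it stays where it is left and needs 1 to 2 N down at the front edge to close against a firm stop. Starts ajar.
- lid_press (a point): A point on the lid's top surface clear of the tabs, good for pressing: 25 mm behind the front edge, 75 mm to the caddy's +y side; it moves with the lid.
- globe_stand: Fixed cardboard stand, 90 by 170 by 30 mm, holding the two globes. Origin at the centre of its underside.
- globe0: Frosted globe, 64 mm across and 101 mm tall, cap down in the stand, leave alone. Origin at the cap's foot.
- globe1: The other frosted globe, the same.
- changer_head: Bulb changer head with six sprung wire fingers, 80 mm across, 120 mm tall, standing; leave alone. Origin at the centre of its underside.
- globe_box: Cardboard globe box 70 by 70 by 110 mm; leave alone. Origin at the centre of its underside.
- screwdriver: Short stainless screwdriver lying on the bench, about 140 mm long along its x, origin under its middle; leave alone.
- fuse: Round white ceramic fuse standing, 30 mm across, 50 mm tall; leave alone. Origin at the centre of its underside.
Not all that is in view belongs to the job. Leave any blue or pink look-alike of the clip alone.

How it is judged:
By the outcome, as a careful person would: the job done as asked, in the order asked, and still so for the second after the job is handed in, with the robot touching nothing.
It also fails if it takes over 67 s, if anything falls off the work surface, if the arm or the gripper's body presses on something with over 40 N, if the wrist force passes 120 N, or if a joint passes its speed limit or range.

## Working session

There is one attempt and no reset: what is moved stays moved. The work goes in short steps, Python scripts to look and compute and a tool call to move; the robot and the scene stay as the last step left them, time stands still between calls to the robot, and variables do not carry over. Pictures are saved under pics/ and viewed, at most 10 in all, crops included, and the job is handed in when it is done.

Besides the shell and the picture viewer there is one more tool, called after ">>>" as name(argument=value, ...), one argument or row to a line, values as JSON. drive_tool: Moves the arm, as the interface text tells. Its arguments: {"type":"object","properties":{"moves":{"type":"array"},"gripper":{"type":"number"},"grip_force":{"type":"number"}},"required":["moves"]}

```bash
ls; mkdir -p pics
python3 - <<'E'
from station import *
import cv2
for n in("side","top"):
    p=camera_params(n);print(n,p)
    cv2.imwrite(f"pics/{n}0.png",read_camera(n)[:,:,::-1])
print(get_obs())
E
```

```text
pics
side {'camera_matrix': array([[430.21273987,   0.        , 255.75222961],
       [  0.        , 430.21273987, 192.34157802],
       [  0.        ,   0.        ,   1.        ]]), 'position': array([ 0.42168262, -0.61855302,  0.81061511]), 'orientation': array([ 0.73028228,  0.00560039, -0.24666493])}
top {'camera_matrix': array([[427.67759312,   0.        , 258.8603536 ],
       [  0.        , 427.67759312, 195.68632154],
       [  0.        ,   0.        ,   1.        ]]), 'position': array([0.37137798, 0.03868685, 1.29354951]), 'orientation': array([ 0.19055624, -0.0145689 , -1.58054887])}
{'clock': 0.1, 'qpos': array([-1.21098063e+00,  8.73758901e-02,  1.75217707e-01,  1.65981243e+00,
        1.49503359e-05,  1.57079064e+00]), 'joint_velocities': array([-0.00025643, -0.00028871,  0.0033329 ,  0.00053449, -0.00146204,
        0.00130332]), 'joint_torque': array([-9.59255121e-04, -5.21561086e+01,  4.65654337e+01,  1.61043619e-02,
       -5.02758940e-05, -3.12117734e-06]), 'eef_pos': array([ 0.19358547, -0.51457949,  0.23067224]), 'tool_rot': array([-3.14041837e+00, -1.49570066e-05,  3.59821370e-01]), 'force': array([ 0.73980842,  0.22368508, -0.35676264]), 'moment': array([ 0.0131839 , -0.01996756,  0.05440745]), 'grip_force': 0.0, 'width': 0.08548069347765341}
```

View pics/side0.png

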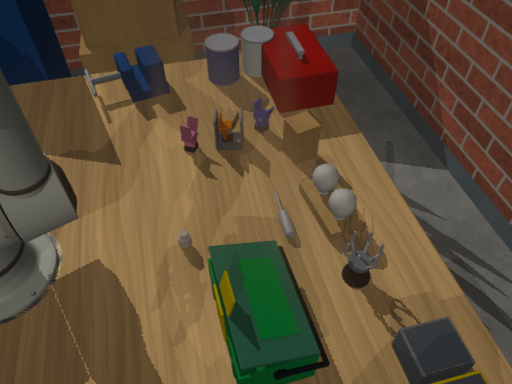

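View pics/top0.png

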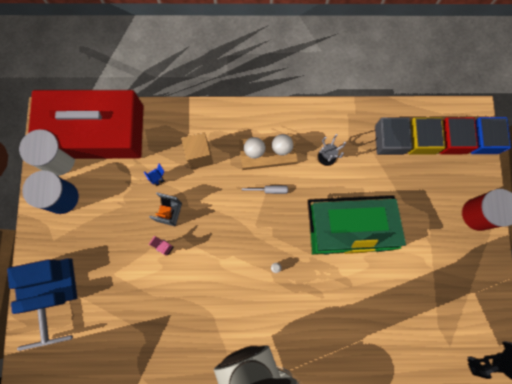

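Side: the caddy is at about (265,310) with yellow tab near (227,292), and the orange clip in its pocket at (228,130). Top: the clip is at (167,210) and the caddy at (355,225). Next: helpers and an enlarged composite.

```bash
cat > h.py <<'E'
import numpy as np, cv2
from scipy.spatial.transform import Rotation as Ro
from station import *
class Cam:
    def __init__(s,n):
        p=camera_params(n);s.n=n;s.K=p["camera_matrix"];s.t=p["position"];s.p=p
        s.R=Ro.from_euler("xyz",p["orientation"]).as_matrix()@np.diag([1,-1,-1])
    def proj(s,P):
        c=(np.atleast_2d(P)-s.t)@s.R;q=c@s.K.T;return q[:,:2]/q[:,2:]
    def ray(s,uv):
        uv=np.atleast_2d(uv).astype(float);d=np.c_[uv,np.ones(len(uv))]@np.linalg.inv(s.K).T@s.R.T
        return d/np.linalg.norm(d,axis=1,keepdims=True)
    def plane(s,uv,z):
        d=s.ray(uv);return s.t+d*((z-s.t[2])/d[:,2:])
S,T=Cam("side"),Cam("top")
def tri(us,ut):
    ds,dt=S.ray(us)[0],T.ray(ut)[0];a=np.linalg.lstsq(np.c_[ds,-dt],T.t-S.t,rcond=None)[0]
    p,q=S.t+ds*a[0],T.t+dt*a[1];return (p+q)/2,np.linalg.norm(p-q)
def crop(im,x,y,w,h,k):
    c=cv2.resize(im[y:y+h,x:x+w],None,fx=k,fy=k,interpolation=cv2.INTER_CUBIC)
    return c
def look(n): return read_camera(n)[:,:,::-1].copy()
E
python3 - <<'E'
from h import *
s=cv2.imread("pics/side0.png");t=cv2.imread("pics/top0.png")
print([k for k in S.p])
a=np.vstack([crop(s,200,95,50,60,5)[:300,:250],crop(t,142,185,50,60,5)])
b=np.vstack([crop(s,195,232,140,75*2,2),crop(t,300,187,110,75,4)[:300,:280] if 0 else cv2.copyMakeBorder(crop(t,300,187,110,75,4),0,0,0,0,0)[:,:440]]) if 0 else None
A=np.zeros((600,800,3),np.uint8);A[:,:250]=a
A[0:300,250:690]=crop(t,300,187,110,75,4)
A[300:600,250:550]=crop(s,200,234,150,150,2)
cv2.imwrite("pics/c1.png",A)
E
```

```text
['camera_matrix', 'position', 'orientation']
```

View pics/c1.png

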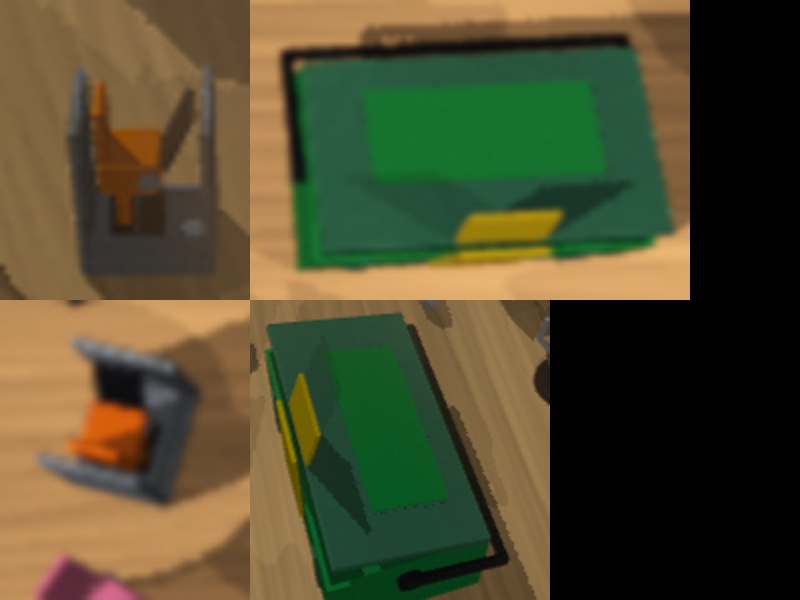

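The composite shows the clip's fixed orange side towards the robot (−x) and the pocket yawed about −0.25. The caddy's front faces −x and the lid is ajar, so its two yellow tabs show as separate blobs. Now measuring the tabs and pocket.

Run:
```python
from h import *
for n,C in (("side",S),("top",T)):
    im=cv2.imread(f"pics/{n}0.png");h=cv2.cvtColor(im,cv2.COLOR_BGR2HSV)
    for nm,lo,hi in (("yel",(20,150,90),(32,255,255)),("org",(5,190,80),(14,255,255)),("grn",(50,60,30),(85,255,255))):
        m=cv2.inRange(h,lo,hi)
        k,l,st,c=cv2.connectedComponentsWithStats(m)
        for i in range(1,k):
            if st[i,4]>15:
                P=np.argwhere(l==i)[:,::-1].astype(np.float32)
                b=cv2.approxPolyDP(cv2.convexHull(P),1.5 if nm!="grn" else 3,True)[:,0]
                print(n,nm,st[i],c[i].round(1),b.tolist())
```

```text
side yel [220 271  15  45 378] [226.7 293. ] [[229.0, 315.0], [227.0, 315.0], [220.0, 289.0], [224.0, 271.0], [226.0, 271.0], [234.0, 299.0]]
side yel [213 284  13  59 222] [219.4 312.2] [[225.0, 342.0], [216.0, 308.0], [214.0, 284.0], [222.0, 311.0]]
side yel [432 370  56  14 166] [461.4 377.1] [[487.0, 383.0], [432.0, 383.0], [477.0, 370.0], [480.0, 371.0]]
side org [293  96   4  14  24] [293.9 103. ] [[294.0, 109.0], [293.0, 96.0], [296.0, 108.0]]
side org [219 112  13  28 118] [223.7 127.2] [[225.0, 139.0], [220.0, 132.0], [220.0, 112.0], [231.0, 121.0], [231.0, 127.0]]
side grn [250   0  11  23  99] [255.6   6. ] [[250.0, 0.0], [260.0, 0.0], [257.0, 22.0]]
side grn [272   0   5   7  23] [273.6   2.2] [[273.0, 6.0], [272.0, 0.0], [276.0, 0.0]]
side grn [  208   241   113   143 10517] [262.9 313.9] [[312.0, 375.0], [287.0, 383.0], [237.0, 382.0], [211.0, 281.0], [210.0, 246.0], [275.0, 241.0], [320.0, 351.0]]
top yel [408 117  37  38 390] [422.3 142.4] [[444.0, 147.0], [436.0, 153.0], [408.0, 153.0], [412.0, 118.0], [425.0, 117.0]]
top yel [352 239  26   9 179] [364.2 243.2] [[377.0, 240.0], [373.0, 246.0], [352.0, 247.0], [356.0, 240.0]]
top yel [344 248  31   6 103] [360.  250.6] [[374.0, 249.0], [373.0, 251.0], [344.0, 253.0], [354.0, 249.0]]
top org [156 205  15  13 144] [163.9 211.3] [[170.0, 207.0], [168.0, 217.0], [156.0, 214.0], [161.0, 205.0]]
top grn [ 310  198   95   56 4264] [355.2 224.6] [[404.0, 244.0], [384.0, 250.0], [313.0, 253.0], [310.0, 206.0], [329.0, 201.0], [393.0, 198.0]]
```

Run:
```python
from h import *
print("lid tab top",tri((225,271),(356,239.5)),tri((234.5,299.5),(377.5,239.5)))
print("lid tab bot",tri((220,289),(352,247)),tri((228.5,315.5),(373.5,246.5)))
# lid corners: far-front, far-back, near-back
print("lid ff",tri((209,246.5),(321,248)),"fb",tri((275.5,240.5),(324,204)) )
# body tab top
print("body tab top z.149 top",T.plane([(354,249),(374.5,248.5)],.149),"side",S.plane([(214,284),(222.5,311)],.149))
# pocket wall tops z=.098: top-view corners
tp=lambda x,y:(142+x/5-.5,185+(y-300)/5-.5); sp=lambda x,y:(200+x/5-.5,95+y/5-.5)
print("pocket top",T.plane([tp(75,342),tp(198,378),tp(38,459),tp(168,502)],.098).round(4))
print("pocket side",S.plane([sp(80,66),sp(208,66)],.098).round(4))
print("org",tri(sp(98,83),tp(75,440)))
```

```text
lid tab top (array([ 0.46483125, -0.23146902,  0.18216801]), np.float64(0.0056446777584383745)) (array([ 0.46671497, -0.28749235,  0.18276655]), np.float64(0.0008388728424599267))
lid tab bot (array([ 0.45079973, -0.23251426,  0.12854263]), np.float64(0.002463374547785855)) (array([ 0.45299119, -0.28917923,  0.13597077]), np.float64(0.001266398660849318))
lid ff (array([ 0.44766182, -0.14605356,  0.14016059]), np.float64(0.003235764990574777)) fb (array([ 0.57131548, -0.15987582,  0.13405288]), np.float64(0.0020102625921291474))
body tab top z.149 top [[ 0.44525646 -0.23281257  0.149     ]
 [ 0.44610223 -0.2878566   0.149     ]] side [[ 0.44048688 -0.23206991  0.149     ]
 [ 0.44499208 -0.28524473  0.149     ]]
pocket top [[0.6119 0.3097 0.098 ]
 [0.5906 0.2395 0.098 ]
 [0.545  0.3281 0.098 ]
 [0.5201 0.2546 0.098 ]]
pocket side [[0.5432 0.3259 0.098 ]
 [0.6102 0.3085 0.098 ]]
org (array([0.55249823, 0.30738977, 0.0994961 ]), np.float64(0.005724261850623105))
```

>>> drive_tool(
  moves=[0.05, -0.029, 0, 0, 0.05, -0.029, 0, 0, 0.05, -0.029, 0, 0, 0.05, -0.029, 0, 0, 0.05, -0.029, 0, 0],
  gripper=0.0,
  grip_force=25,
)

```text
clock: 0.72
eef_pos: [0.3774, -0.2894, 0.2311]
tool_rot: [-3.141, 0.0, 0.36]
force: [0.1, -0.3, 0.1]
width: -0.0003
grip_force: 0.0
```

>>> drive_tool(
  moves=[0.05, -0.029, 0, 0, 0.05, -0.029, 0.02, 0, 0.026, -0.015, 0.03, 0, 0, 0, 0.01, 0],
)

```text
clock: 1.23
eef_pos: [0.4689, -0.1765, 0.169]
tool_rot: [-3.139, 0.002, 0.363]
force: [-0.3, -0.0, -0.1]
width: -0.0001
grip_force: 0.0
```

>>> drive_tool(
  moves=[0, 0, 0.02, 0, 0, 0, 0.015, 0, 0, 0, 0.012, 0, 0, 0, 0.01, 0, 0, 0, 0.005, 0],
)

```text
clock: 1.85
eef_pos: [0.4686, -0.1786, 0.1089]
tool_rot: [-3.142, 0.0, 0.359]
force: [-0.7, -0.5, 1.1]
width: -0.0001
grip_force: 0.5
```

>>> drive_tool(
  moves=[0, 0, 0.003, 0, 0, 0, 0.002, 0, 0, 0, 0.001, 0],
)

```text
clock: 2.22
eef_pos: [0.4689, -0.1784, 0.1034]
tool_rot: [3.141, -0.0, 0.36]
force: [-0.1, -1.1, 0.0]
width: -0.0005
grip_force: 0.5
```

>>> drive_tool(
  moves=[0, 0, 0.001, 0, 0, 0, 0.001, 0],
)

```text
clock: 2.48
eef_pos: [0.469, -0.1784, 0.1028]
tool_rot: [3.141, -0.001, 0.36]
force: [-6.2, 2.0, 17.7]
width: -0.0002
grip_force: 8.5
```

>>> drive_tool(
  moves=[0, 0, -0.05, 0, 0, 0, -0.06, 0, 0, -0.03, -0.02, 0],
)

```text
clock: 2.85
eef_pos: [0.4593, -0.1511, 0.2347]
tool_rot: [3.139, -0.004, 0.358]
force: [0.1, -0.2, -0.3]
width: -0.0002
grip_force: 0.0
```

Run:
```python
from h import *
s=cv2.imread("pics/side0.png");t=cv2.imread("pics/top0.png")
A=np.hstack([crop(s,208,98,40,60,10),crop(t,146,188,40,60,10)])
cv2.imwrite("pics/c2.png",A)
```

```text
(no output)
```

View pics/c2.png

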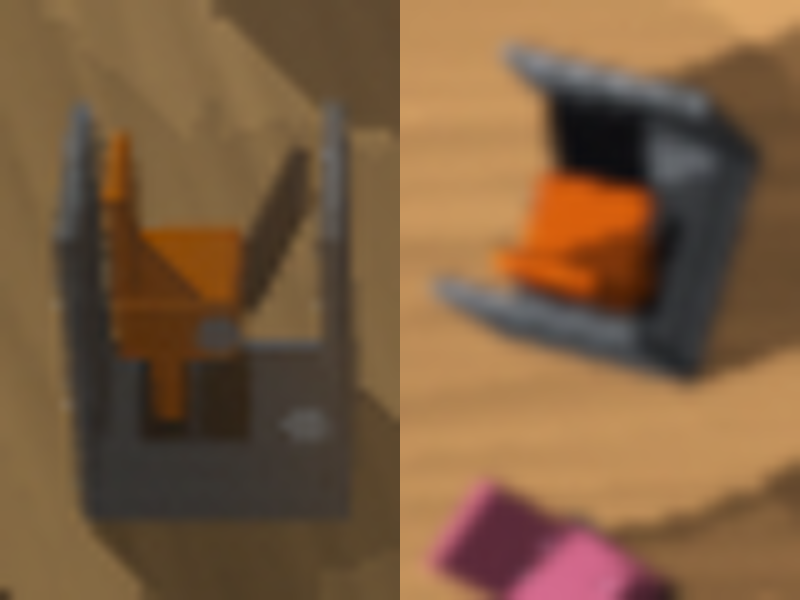

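Run:
```python
from h import *
sp=lambda x,y:(207.5+x/10,97.5+y/10); tp=lambda x,y:(145.5+(x-400)/10,187.5+y/10)
print("side far L,R / near L,R",S.plane([sp(74,103),sp(345,105),sp(58,240),sp(347,236)],.098).round(4))
print("side base near",S.plane([sp(91,518),sp(350,518)],0).round(4))
print("top far lo,up / near lo up",T.plane([tp(435,283),tp(510,45),tp(638,328),tp(713,92)],.098).round(4))
print("top base near lo up",T.plane([tp(693,380),tp(758,155)],0).round(4))
print("block top near: side",S.plane([sp(117,303),sp(240,303)],.066).round(4),"top",T.plane([tp(540,172),tp(655,185)],.066).round(4))
```

```text
side far L,R / near L,R [[0.5416 0.3259 0.098 ]
 [0.6123 0.3066 0.098 ]
 [0.5269 0.2695 0.098 ]
 [0.6003 0.2522 0.098 ]]
side base near [[0.5283 0.2693 0.    ]
 [0.598  0.2513 0.    ]]
top far lo,up / near lo up [[0.5464 0.3284 0.098 ]
 [0.6145 0.3098 0.098 ]
 [0.5332 0.2712 0.098 ]
 [0.6005 0.2519 0.098 ]]
top base near lo up [[0.5305 0.2731 0.    ]
 [0.5996 0.2552 0.    ]]
block top near: side [[0.5422 0.2791 0.066 ]
 [0.5742 0.2708 0.066 ]] top [[0.5834 0.3071 0.066 ]
 [0.5793 0.2737 0.066 ]]
```

>>> drive_tool(
  moves=[0.028, -0.042, 0, 0, 0.028, -0.042, 0, 0, 0.028, -0.042, 0, 0, 0.028, -0.042, 0, 0, 0.028, -0.042, 0, 0],
  gripper=0.085,
)

```text
clock: 3.48
eef_pos: [0.5156, 0.0974, 0.2314]
tool_rot: [3.142, -0.001, 0.36]
force: [0.0, -0.9, 0.3]
width: 0.0846
grip_force: 0.0
```

>>> drive_tool(
  moves=[0.028, -0.042, 0, 0, 0.028, -0.042, 0, 0, 0.028, -0.042, 0, 0, 0.028, -0.042, 0, 0],
)

```text
clock: 3.98
eef_pos: [0.5732, 0.2634, 0.2317]
tool_rot: [-3.116, 0.0, 0.42]
force: [0.2, -1.0, 1.1]
width: 0.0849
grip_force: 0.0
```

>>> drive_tool(
  moves=[0, 0, 0, 0.151, 0, 0, 0, 0.151, 0, 0, 0, 0.151, 0, 0, 0, 0.15, 0, 0, 0, 0],
)

```text
clock: 4.6
eef_pos: [0.6084, 0.1009, 0.2316]
tool_rot: [-2.999, 0.047, 0.1]
force: [-0.7, 0.7, 0.2]
width: 0.0849
grip_force: 0.0
```

```bash
cat >> h.py <<'E'
def to(x,y,z,yaw):
    o=get_obs();p=o["eef_pos"];R=Ro.from_euler("xyz",o["tool_rot"]).as_matrix()
    d=R.T@(np.array([x,y,z])-p);t=(o["tool_rot"][2]-yaw+np.pi)%(2*np.pi)-np.pi
    print("shift",d.round(4),"len",np.linalg.norm(d).round(3),"turn",t.round(3),"at",p.round(4),o["tool_rot"].round(4))
E
python3 - <<'E'
from h import *
to(.5628,.2923,.2347,-.245)
print("fuse",T.plane((276,270),0),"sd",T.plane([(242,188),(290,189)],0.01),"pink",T.plane((160,245),.04),"box",T.plane((198,155),.08))
E
```

```text
shift [-0.0265 -0.1932  0.0259] len 0.197 turn 0.345 at [0.6084 0.1009 0.2316] [-2.999   0.0471  0.0996]
fuse [[ 0.39466104 -0.03151459  0.        ]] sd [[ 0.64315862  0.06903071  0.01      ]
 [ 0.63903951 -0.07822145  0.01      ]] pink [[0.46884164 0.3072672  0.04      ]] box [[0.72827873 0.19635042 0.08      ]]
```

Run:
```python
from h import *
o=get_obs();print(o)
```

```text
{'clock': 4.6, 'qpos': array([0.09868329, 0.30084884, 0.41768373, 1.7348299 , 0.14254073,
       3.14062513]), 'joint_velocities': array([ 0.0574968 , -0.00742507, -0.00189518, -0.00820764,  0.00257169,
       -0.00102544]), 'joint_torque': array([-2.54259109e+00, -6.45432258e+01,  4.58012116e+01,  7.08475057e-01,
        3.95871475e-01,  1.59862419e-03]), 'eef_pos': array([0.60844206, 0.10092335, 0.23162662]), 'tool_rot': array([-2.99900675,  0.04706122,  0.09964206]), 'force': array([-0.66261666,  0.67779052,  0.21921198]), 'moment': array([-0.07837219, -0.04560793, -0.00327831]), 'grip_force': 0.0, 'width': 0.08488578254535173}
```

>>> drive_tool(
  moves=[0, 0, 0, -0.18, 0, 0, 0, -0.18, 0, 0, 0, -0.18, 0, 0, 0, -0.18, 0, 0, 0, -0.18],
)

```text
clock: 5.22
eef_pos: [0.6079, 0.1047, 0.232]
tool_rot: [-3.017, -0.083, 1.003]
force: [-0.0, -0.7, -0.8]
width: 0.0852
grip_force: 0.0
```

Run:
```python
from h import *
for r in ((-2.999,.047,.0996),(-3.116,0,.42)): print(Ro.from_euler("xyz",r).as_matrix()[:,2].round(4))
o=get_obs();print(Ro.from_euler("xyz",o["tool_rot"]).as_matrix()[:,2].round(4),o["qpos"].round(4))
```

```text
[-0.0604  0.1368 -0.9888]
[-0.0104  0.0234 -0.9997]
[-0.0604  0.1366 -0.9888] [0.1049 0.3002 0.4176 1.7345 0.1426 2.2347]
```

Run:
```python
from h import *
to(.56,.26,.26,1.0)
```

```text
shift [ 0.1072 -0.1252 -0.0036] len 0.165 turn 0.003 at [0.6079 0.1047 0.232 ] [-3.0169 -0.0834  1.0033]
```

>>> drive_tool(
  moves=[0.036, -0.042, 0, 0, 0.036, -0.042, 0, 0, 0.035, -0.041, 0, 0, 0, 0, 0, -0.18, 0, 0, 0, -0.18],
)

```text
clock: 5.85
eef_pos: [0.5604, 0.2615, 0.2565]
tool_rot: [-3.054, -0.122, 1.365]
force: [-0.2, -0.8, 0.4]
width: 0.0847
grip_force: 0.0
```

>>> drive_tool(
  moves=[0, 0, 0, -0.185, 0, 0, 0, -0.185, 0, 0, 0, -0.185, 0, 0, 0, -0.185, 0, 0, 0, -0.185],
)

```text
clock: 6.48
eef_pos: [0.5608, 0.2606, 0.2564]
tool_rot: [3.096, -0.143, 2.297]
force: [-0.5, -0.5, 0.4]
width: 0.0849
grip_force: 0.0
```

>>> drive_tool(
  moves=[0, 0, 0, -0.185, 0, 0, 0, -0.185, 0, 0, 0, -0.185, 0, 0, 0, -0.185, 0, 0, 0, -0.185],
)

```text
clock: 7.1
eef_pos: [0.5608, 0.2606, 0.2564]
tool_rot: [3.0, -0.05, -3.061]
force: [-0.3, -0.3, 0.2]
width: 0.0848
grip_force: 0.0
```

>>> drive_tool(
  moves=[0, 0, 0, -0.185, 0, 0, 0, -0.185, 0, 0, 0, -0.185, 0, 0, 0, -0.185, 0, 0, 0, -0.185],
)

```text
clock: 7.72
eef_pos: [0.5608, 0.2606, 0.2564]
tool_rot: [3.016, 0.083, -2.145]
force: [-0.4, -0.7, 0.2]
width: 0.0851
grip_force: 0.0
```

>>> drive_tool(
  moves=[0, 0, 0, -0.185, 0, 0, 0, -0.185, 0, 0, 0, -0.185, 0, 0, 0, -0.185, 0, 0, 0, -0.185],
)

```text
clock: 8.35
eef_pos: [0.5608, 0.2605, 0.2564]
tool_rot: [3.132, 0.15, -1.215]
force: [-0.9, 0.1, -0.5]
width: 0.0849
grip_force: 0.0
```

>>> drive_tool(
  moves=[0, 0, 0, -0.185, 0, 0, 0, -0.185, 0, 0, 0, -0.185, 0, 0, 0, -0.185, 0, 0, 0, -0.185],
)

```text
clock: 8.98
eef_pos: [0.5608, 0.2606, 0.2564]
tool_rot: [-3.027, 0.097, -0.284]
force: [-0.5, -0.1, 0.4]
width: 0.085
grip_force: 0.0
```

```bash
cat > q.py <<'E'
from h import *
o=get_obs();z=Ro.from_euler("xyz",o["tool_rot"]).as_matrix()[:,2];q=o["qpos"]
c,s=np.cos(q[0]),np.sin(q[0])
print(o["clock"],q.round(3),"z",z.round(3),"rad",round(z[0]*c+z[1]*s,3),"tan",round(-z[0]*s+z[1]*c,3),o["eef_pos"].round(3))
E
python3 q.py
```

```text
8.975 [ 0.366  0.274  0.434  1.738  0.15  -2.487] z [-0.061  0.137 -0.989] rad -0.008 tan 0.149 [0.561 0.261 0.256]
```

>>> drive_tool(
  moves=[0, 0, 0, -0.185, 0, 0, 0, -0.185, 0, 0, 0, -0.185, 0, 0, 0, -0.1, 0, 0, 0, -0.15],
)

```text
clock: 9.6
eef_pos: [0.5454, 0.2944, 0.2558]
tool_rot: [-3.021, -0.013, 0.439]
force: [0.4, 0.1, 0.5]
width: 0.0856
grip_force: 0.0
```

```bash
python3 q.py
```

```text
9.6 [ 0.44   0.256  0.413  1.715  0.12  -3.141] z [-0.04   0.114 -0.993] rad 0.013 tan 0.12 [0.545 0.294 0.256]
```

>>> drive_tool(
  moves=[0, 0, 0, -0.15, 0, 0, 0, -0.15, 0, 0, 0, -0.15],
)

```text
clock: 9.98
eef_pos: [0.4753, 0.3967, 0.2562]
tool_rot: [-3.119, -0.05, 0.684]
force: [-0.0, -0.4, -0.2]
width: 0.0847
grip_force: 0.0
```

```bash
python3 q.py
```

```text
9.975 [ 0.685  0.217  0.37   1.674  0.022 -3.141] z [ 0.024  0.049 -0.999] rad 0.05 tan 0.022 [0.475 0.397 0.256]
```

>>> drive_tool(
  moves=[0, 0, 0, 0.18, 0, 0, 0, 0.18, 0, 0, 0, 0.18, 0, 0, 0, 0.18, 0, 0, 0, 0.18],
)

```text
clock: 10.6
eef_pos: [0.476, 0.3957, 0.2562]
tool_rot: [-3.088, -0.012, -0.224]
force: [-0.4, 1.2, 0.8]
width: 0.0848
grip_force: 0.0
```

>>> drive_tool(
  moves=[0, 0, 0, 0.18, 0, 0, 0, 0.18, 0, 0, 0, 0],
)

```text
clock: 10.98
eef_pos: [0.4761, 0.3955, 0.2562]
tool_rot: [-3.088, 0.007, -0.577]
force: [0.2, -0.0, -0.2]
width: 0.0849
grip_force: 0.0
```

```bash
python3 -c "
from h import *
to(.53,-.30,.26,0)"
```

```text
shift [ 0.4243  0.5525 -0.0367] len 0.698 turn -0.577 at [0.4761 0.3955 0.2562] [-3.0876  0.0072 -0.5766]
```

>>> drive_tool(
  moves=[0.03, 0.039, -0.003, 0, 0.03, 0.039, -0.003, 0, 0.03, 0.039, -0.003, 0, 0.03, 0.039, -0.003, 0, 0.03, 0.039, -0.003, 0],
)

```text
clock: 11.6
eef_pos: [0.4949, 0.1479, 0.2598]
tool_rot: [-3.087, 0.007, -0.573]
force: [1.0, 1.2, -1.0]
width: 0.085
grip_force: 0.0
```

>>> drive_tool(
  moves=[0.03, 0.039, -0.003, 0, 0.03, 0.039, -0.003, 0, 0.03, 0.039, -0.003, 0, 0.03, 0.039, -0.003, 0, 0.03, 0.039, -0.003, 0],
)

```text
clock: 12.22
eef_pos: [0.5137, -0.0979, 0.2632]
tool_rot: [-3.087, 0.006, -0.573]
force: [0.7, 0.1, 0.3]
width: 0.0849
grip_force: 0.0
```

>>> drive_tool(
  moves=[0.03, 0.039, -0.003, 0, 0.03, 0.039, -0.003, 0, 0.03, 0.039, -0.003, 0, 0.03, 0.039, -0.003, 0, 0, 0, 0, 0],
)

```text
clock: 12.85
eef_pos: [0.5285, -0.2959, 0.2644]
tool_rot: [-3.088, 0.008, -0.577]
force: [-0.4, 0.1, -0.0]
width: 0.085
grip_force: 0.0
```

```bash
python3 q.py
```

```text
12.85 [-0.536  0.249  0.425  1.752  0.054 -3.1  ] z [ 0.022  0.049 -0.999] rad -0.006 tan 0.054 [ 0.529 -0.296  0.264]
```

>>> drive_tool(
  moves=[0, 0, 0, -0.145, 0, 0, 0, -0.145, 0, 0, 0, 0],
)

```text
clock: 13.22
eef_pos: [0.557, -0.2305, 0.266]
tool_rot: [-3.136, -0.005, -0.395]
force: [-1.1, -0.3, -0.0]
width: 0.0849
grip_force: 0.0
```

```bash
python3 q.py
```

```text
13.225 [-0.395  0.232  0.408  1.742  0.005 -3.142] z [ 0.006  0.003 -1.   ] rad 0.005 tan 0.005 [ 0.557 -0.23   0.266]
```

```bash
python3 -c "
from h import *
to(.5628,.2923,.15,-.245)"
```

```text
shift [-0.1962 -0.4842  0.1176] len 0.535 turn -0.15 at [ 0.557  -0.2305  0.266 ] [-3.1364 -0.0045 -0.3947]
```

>>> drive_tool(
  moves=[-0.02, -0.0484, 0, 0, -0.02, -0.0484, 0, 0, -0.02, -0.0484, 0, 0, -0.02, -0.0484, 0, 0, -0.02, -0.0484, 0, 0],
)

```text
clock: 13.85
eef_pos: [0.558, 0.0298, 0.2668]
tool_rot: [-3.136, -0.005, -0.398]
force: [0.6, -0.8, 0.6]
width: 0.0849
grip_force: 0.0
```

>>> drive_tool(
  moves=[-0.02, -0.0484, 0, 0, -0.02, -0.0484, 0, 0, -0.02, -0.0484, 0, 0, -0.018, -0.0484, 0, 0, -0.018, -0.0484, 0, 0],
)

```text
clock: 14.48
eef_pos: [0.5642, 0.2901, 0.2676]
tool_rot: [-3.136, -0.004, -0.398]
force: [0.9, -0.0, 0.1]
width: 0.0848
grip_force: 0.0
```

>>> drive_tool(
  moves=[0, 0, 0.02, -0.15, 0, 0, 0.03, 0, 0, 0, 0.02, 0, 0, 0, 0, 0],
)

```text
clock: 14.98
eef_pos: [0.5641, 0.2883, 0.1959]
tool_rot: [-3.139, -0.003, -0.249]
force: [-0.7, -0.6, 0.2]
width: 0.0851
grip_force: 0.0
```

Run:
```python
from h import *
to(.5628,.2923,.041,-.245)
s,t=look("side"),look("top")
cv2.imwrite("pics/s3.png",s);cv2.imwrite("pics/t3.png",t)
A=np.zeros((600,800,3),np.uint8)
A[:600,:400]=crop(s,198,80,50,75,8)
A[:300,400:]=crop(t,320,210,80,60,5)
A[300:600,400:]=crop(s,195,260,80,60,5)
cv2.imwrite("pics/c3.png",A)
```

```text
shift [-0.0027 -0.0032  0.1549] len 0.155 turn -0.004 at [0.5641 0.2883 0.1959] [-3.139e+00 -2.700e-03 -2.488e-01]
```

View pics/c3.png

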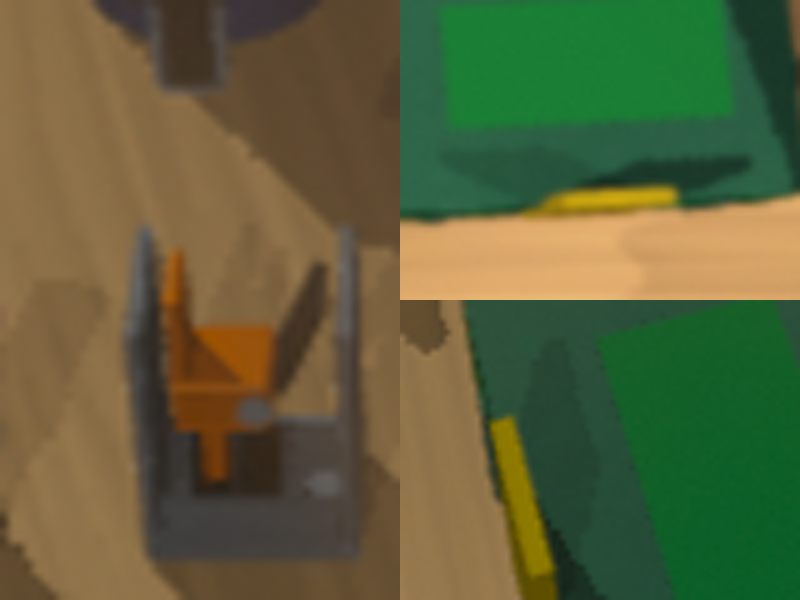

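The lid is now shut: the tabs show as one yellow strip, about (535–680, 190–210) in the crop. The gripper is above the clip, whose block spans crop columns 172–275.

>>> drive_tool(
  moves=[-0.002, -0.003, 0.04, 0, 0, 0, 0.04, 0, 0, 0, 0.03, 0, 0, 0, 0.03, 0, 0, 0, 0.016, 0],
)

```text
clock: 15.7
eef_pos: [0.5648, 0.2925, 0.041]
tool_rot: [-3.137, -0.005, -0.251]
force: [0.1, -0.0, 0.1]
width: 0.085
grip_force: 0.0
```

>>> drive_tool(
  moves=[0, 0, 0, 0, 0, 0, 0, 0, 0, 0, 0, 0, 0, 0, 0, 0],
  gripper=0.025,
  grip_force=30,
)

```text
clock: 16.2
eef_pos: [0.5654, 0.2928, 0.0429]
tool_rot: [-3.136, -0.007, -0.251]
force: [0.5, -0.3, 5.5]
width: 0.0335
grip_force: 31.0
```

Run:
```python
from h import *
# shut tab top edge corners, crop px
tp=lambda x,y:(320-.5+(x-400)/5,210-.5+y/5); sp=lambda x,y:(195-.5+(x-400)/5,260-.5+(y-300)/5)
C=[("bf",(490,423)),("lf",(513,415)),("bn",(527,578)),("ln",(554,573))]
for n,u in C: print(n,S.plane(sp(*u),.149).round(4))
for n,u in [("f",(548,191)),("n",(676,187)),("f2",(548,208)),("n2",(678,205))]: print("top",n,T.plane(tp(*u),.149).round(4))
# green inner panel edges & lid corner lines, z=.103
print("panel top-view bottom edge",T.plane([tp(448,130),tp(735,113)],.103).round(4))
print("panel left edge side",S.plane([sp(600,340),sp(680,600)],.103).round(4))
```

```text
bf [[ 0.4379 -0.2316  0.149 ]]
lf [[ 0.4462 -0.2305  0.149 ]]
bn [[ 0.4394 -0.2913  0.149 ]]
ln [[ 0.4484 -0.2918  0.149 ]]
top f [[ 0.4488 -0.2199  0.149 ]]
top n [[ 0.4504 -0.2887  0.149 ]]
top f2 [[ 0.4398 -0.2194  0.149 ]]
top n2 [[ 0.4408 -0.2891  0.149 ]]
panel top-view bottom edge [[ 0.4863 -0.1759  0.103 ]
 [ 0.4945 -0.3375  0.103 ]]
panel left edge side [[ 0.4862 -0.1799  0.103 ]
 [ 0.4909 -0.2898  0.103 ]]
```

>>> drive_tool(
  moves=[0, 0, -0.01, 0, 0, 0, -0.02, 0, 0, 0, -0.03, 0, 0, 0, -0.04, 0, 0, 0, -0.04, 0],
)

```text
clock: 16.82
eef_pos: [0.5638, 0.292, 0.184]
tool_rot: [-3.137, -0.006, -0.251]
force: [0.1, -0.6, 0.1]
width: 0.0332
grip_force: 30.1
```

Run:
```python
from h import *
to(.50,.13,.18,.047)
print(get_obs()["width"],get_obs()["force"])
```

```text
shift [-0.0215  0.1728  0.003 ] len 0.174 turn -0.298 at [0.5638 0.292  0.184 ] [-3.1366 -0.0056 -0.2511]
0.033241586731710945 [ 0.08493671 -0.61334398  0.09606902]
```

>>> drive_tool(
  moves=[-0.003, 0.025, 0, 0, -0.005, 0.04, 0, 0, -0.005, 0.04, 0, 0, -0.005, 0.04, 0, 0, -0.003, 0.028, 0, 0],
)

```text
clock: 17.45
eef_pos: [0.5, 0.1284, 0.1821]
tool_rot: [-3.137, -0.006, -0.252]
force: [0.7, 0.3, -1.7]
width: 0.0336
grip_force: 30.2
```

>>> drive_tool(
  moves=[0, 0, 0, -0.1, 0, 0, 0, -0.1, 0, 0, 0.02, -0.097, 0, 0, 0.02, 0, 0, 0, 0, 0],
)

```text
clock: 18.08
eef_pos: [0.5002, 0.1297, 0.1404]
tool_rot: [-3.139, -0.004, 0.046]
force: [-0.2, -0.3, -0.6]
width: 0.0333
grip_force: 30.2
```

Run:
```python
from h import *
to(.50,.13,.04,.047)
s,t=look("side"),look("top")
u=S.proj([[.5,.13,.1]])[0].astype(int);v=T.proj([[.5,.13,.1]])[0].astype(int);print(u,v)
A=np.hstack([crop(s,u[0]-25,u[1]-35,50,75,8),crop(t,v[0]-25,v[1]-37,50,75,8)])
cv2.imwrite("pics/c4.png",A)
```

```text
shift [-6.000e-04 -1.000e-04  1.004e-01] len 0.1 turn -0.001 at [0.5002 0.1297 0.1404] [-3.1392 -0.0045  0.0457]
[212 158] [219 231]
```

View pics/c4.png

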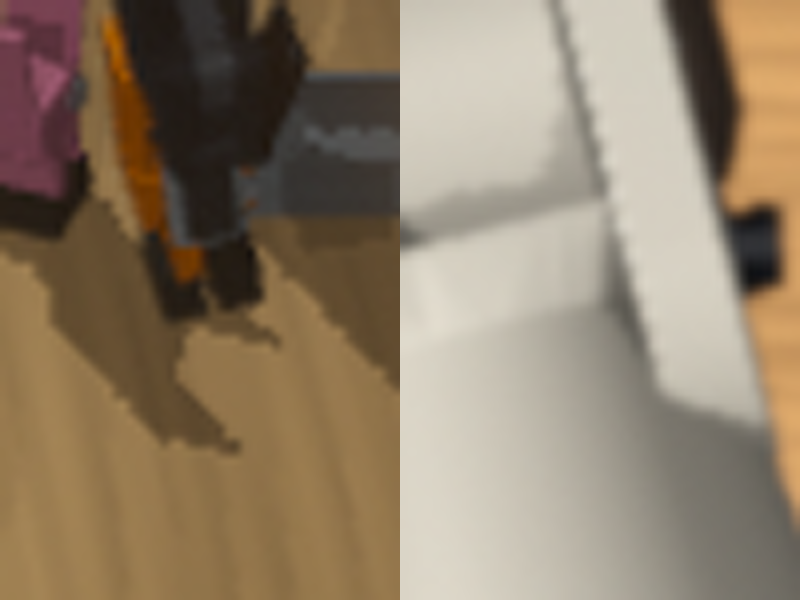

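The clip hangs in the gripper, feet level with each other, at about (205,305) in the side crop; the arm hides it in the top view. Lowering it to the bench.

>>> drive_tool(
  moves=[0, 0, 0.03, 0, 0, 0, 0.03, 0, 0, 0, 0.025, 0, 0, 0, 0.013, 0, 0, 0, 0.004, 0],
)

```text
clock: 18.8
eef_pos: [0.5016, 0.1302, 0.0388]
tool_rot: [-3.139, -0.006, 0.046]
force: [-0.7, -0.2, -0.5]
width: 0.0335
grip_force: 30.3
```

>>> drive_tool(
  moves=[0, 0, 0.002, 0, 0, 0, 0.001, 0, 0, 0, 0, 0],
)

```text
clock: 19.18
eef_pos: [0.5017, 0.1302, 0.0359]
tool_rot: [-3.139, -0.006, 0.046]
force: [-0.4, 0.0, -0.8]
width: 0.0334
grip_force: 30.3
```

>>> drive_tool(
  moves=[0, 0, 0.001, 0, 0, 0, 0.001, 0, 0, 0, 0, 0],
)

```text
clock: 19.55
eef_pos: [0.5018, 0.1302, 0.0349]
tool_rot: [-3.139, -0.007, 0.046]
force: [-3.7, -0.1, 8.9]
width: 0.0334
grip_force: 31.5
```

>>> drive_tool(
  moves=[0, 0, 0, 0, 0, 0, 0, 0, 0, 0, 0, 0, 0, 0, 0, 0],
  gripper=0.085,
)

```text
clock: 20.05
eef_pos: [0.5013, 0.1301, 0.0333]
tool_rot: [-3.139, -0.006, 0.046]
force: [-0.1, -0.6, -0.0]
width: 0.0852
grip_force: 0.0
```

>>> drive_tool(
  moves=[0, 0, -0.02, 0, 0, 0, -0.03, 0, 0, 0, -0.05, 0, 0, 0, -0.05, 0, 0, 0, -0.03, 0],
)

```text
clock: 20.68
eef_pos: [0.5008, 0.1297, 0.2161]
tool_rot: [-3.138, -0.008, 0.046]
force: [1.0, 0.2, -0.1]
width: 0.0845
grip_force: 0.0
```

>>> drive_tool(
  moves=[0, 0, 0, 0.18, 0, 0, 0, 0.18, 0, 0, 0, 0.18, 0, 0, 0, 0.18, 0, 0, 0, 0.18],
)

```text
clock: 21.3
eef_pos: [0.5004, 0.1296, 0.2133]
tool_rot: [-3.135, -0.001, -0.86]
force: [0.4, 0.9, 0.3]
width: 0.0852
grip_force: 0.0
```

>>> drive_tool(
  moves=[0, 0, 0, 0.18, 0, 0, 0, 0.18, 0, 0, 0, 0.18, 0, 0, 0, 0.13, 0, 0, 0, 0],
)

```text
clock: 21.92
eef_pos: [0.5004, 0.1296, 0.2133]
tool_rot: [-3.136, 0.003, -1.523]
force: [0.1, 0.4, -0.6]
width: 0.0849
grip_force: 0.0
```

Run:
```python
from h import *
to(.5018,.1302,.22,.047-np.pi/2)
s=look("side");cv2.imwrite("pics/s5.png",s)
u=S.proj([[.5,.13,.05]])[0].astype(int);print(u)
A=crop(s,u[0]-33,u[1]-25,66,50,12)
cv2.imwrite("pics/c5.png",A); print("org",[u[0]-33,u[1]-25])
# predicted px of upright clip points, origin at tcp+3mm along x
c,sn=np.cos(.047),np.sin(.047)
for p in [(-20,-15,92),(-20,15,92),(-16,-15,0),(14,-15,0),(-20,-17,58),(14,-17,58),(33,-15,86)]:
    P=np.array([.5018+.003+(p[0]*c-p[1]*sn)/1e3,.1302+(p[0]*sn+p[1]*c)/1e3,p[2]/1e3])
    print(p,((S.proj(P)[0]-[u[0]-33,u[1]-25]+.5)*12).round(0))
```

```text
shift [-0.0005 -0.0015 -0.0067] len 0.007 turn 0.001 at [0.5004 0.1296 0.2133] [-3.1359e+00  2.6000e-03 -1.5232e+00]
[214 173]
org [np.int64(181), np.int64(148)]
(-20, -15, 92) [331. 228.]
(-20, 15, 92) [299. 128.]
(-16, -15, 0) [388. 535.]
(14, -15, 0) [526. 504.]
(-20, -17, 58) [348. 355.]
(14, -17, 58) [512. 319.]
(33, -15, 86) [593. 195.]
```

View pics/c5.png

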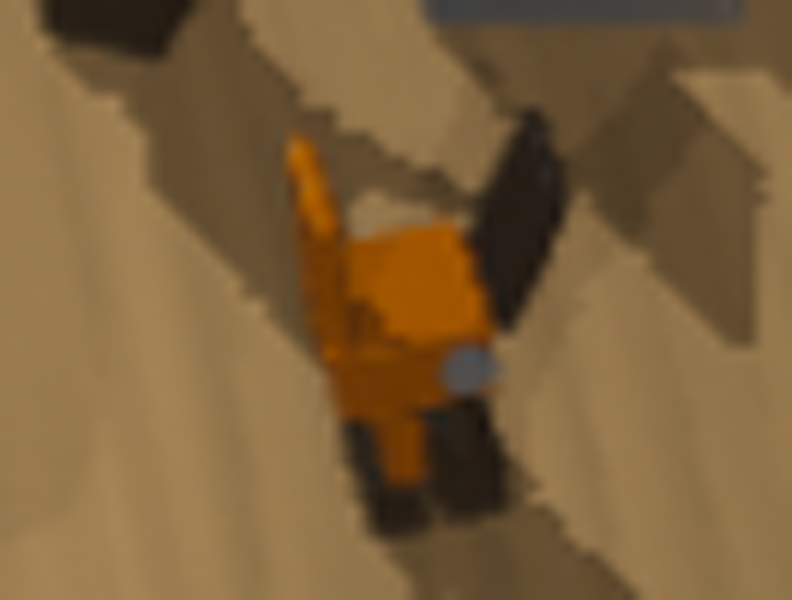

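The clip stands upright and free on the bench, feet at crop (375–505, 510–535) and lever closed. Gripping the handles next.

>>> drive_tool(
  moves=[0.001, -0.0075, 0.03, 0, 0, 0, 0.04, 0, 0, 0, 0.04, 0, 0, 0, 0.03, 0, 0, 0, 0.012, 0],
)

```text
clock: 22.6
eef_pos: [0.5079, 0.1292, 0.0597]
tool_rot: [-3.138, 0.002, -1.522]
force: [-0.0, 0.1, 0.1]
width: 0.0849
grip_force: 0.0
```

>>> drive_tool(
  moves=[0, 0, 0, 0, 0, 0, 0, 0, 0, 0, 0, 0],
  gripper=0.05,
  grip_force=30,
)

```text
clock: 22.98
eef_pos: [0.5089, 0.1297, 0.0643]
tool_rot: [-3.134, 0.004, -1.524]
force: [-6.6, -1.1, 13.3]
width: 0.0504
grip_force: 21.0
```

>>> drive_tool(
  moves=[0, 0.004, 0, 0, 0, 0.004, 0, 0, 0, 0, 0, 0, 0, 0, 0, 0],
  gripper=0.03,
)

```text
clock: 23.48
eef_pos: [0.5027, 0.1297, 0.067]
tool_rot: [-3.129, 0.004, -1.524]
force: [-8.2, -1.7, 28.5]
width: 0.0446
grip_force: 28.1
```

```bash
python3 q.py
```

```text
23.475 [ 0.252  0.    -0.231  1.326  0.002 -1.367] z [ 0.012  0.005 -1.   ] rad 0.013 tan 0.002 [0.503 0.13  0.067]
```

>>> drive_tool(
  moves=[0, 0, -0.003, 0, 0, 0, -0.003, 0, 0, 0, -0.002, 0, 0, 0, 0, 0],
)

```text
clock: 23.98
eef_pos: [0.5013, 0.1291, 0.0702]
tool_rot: [-3.134, 0.003, -1.524]
force: [0.1, 0.1, 5.3]
width: 0.0378
grip_force: 29.4
```

Run:
```python
from h import *
s=look("side");cv2.imwrite("pics/c6.png",crop(s,181,138,66,50,12))
o=get_obs();print(o["width"],o["grip_force"],o["force"],o["eef_pos"])
```

```text
0.038060842658581326 29.520344983320683 [-0.92858064  0.25723795  5.68445413] [0.50133766 0.12914414 0.07016497]
```

View pics/c6.png

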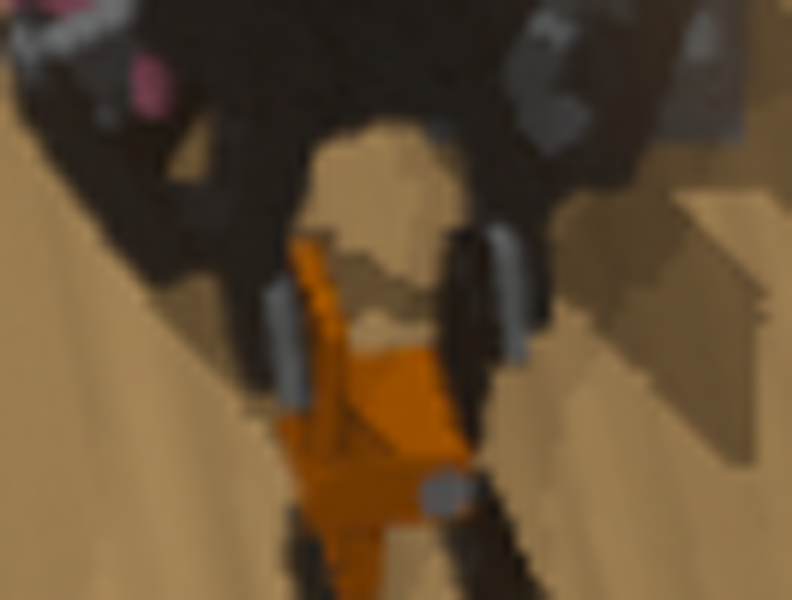

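The picture shows both handles between the pads, orange flat on its finger, and the jaws open. Raising it slightly to finish the squeeze and lift.

>>> drive_tool(
  moves=[0, 0, -0.001, 0, 0, 0, -0.001, 0, 0, 0, -0.001, 0, 0, 0, 0, 0],
)

```text
clock: 24.52
eef_pos: [0.5006, 0.129, 0.0723]
tool_rot: [-3.136, 0.003, -1.524]
force: [0.2, -0.5, -1.0]
width: 0.0376
grip_force: 29.1
```

>>> drive_tool(
  moves=[0, 0, -0.01, 0, 0, 0, -0.02, 0, 0, 0, -0.03, 0, 0, 0, -0.04, 0, 0, 0, -0.04, 0],
)

```text
clock: 25.15
eef_pos: [0.4998, 0.1286, 0.2143]
tool_rot: [-3.135, 0.003, -1.524]
force: [0.6, 0.3, -0.4]
width: 0.0377
grip_force: 29.1
```

Run:
```python
from h import *
to(.444,-.10,.26,.047-np.pi/2)
s=look("side");cv2.imwrite("pics/s7.png",s)
o=get_obs();print(o["width"],o["grip_force"],o["force"])
u=S.proj([o["eef_pos"]-[0,0,.02]])[0].astype(int);print(u)
cv2.imwrite("pics/c7.png",crop(s,u[0]-33,u[1]-25,66,50,12))
```

```text
shift [ 0.2256  0.0661 -0.0467] len 0.24 turn -0.0 at [0.4998 0.1286 0.2143] [-3.1353e+00  2.7000e-03 -1.5241e+00]
0.03789369381345943 29.193700638134032 [-3.91201899 -0.03416717  3.61924839]
[209 126]
```

View pics/c7.png

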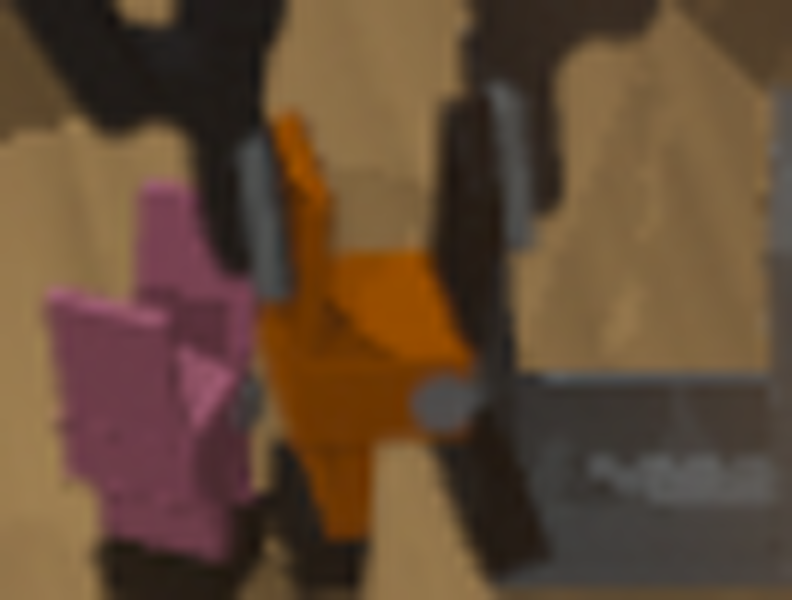

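Run:
```python
from h import *
c,sn=np.cos(.047),np.sin(.047);e=np.array([.4998,.1286,.2143])
O=[209-33,126-25]
def cp(p,ox): return ((S.proj(np.array([e[0]+ox+(p[0]*c-p[1]*sn)/1e3,e[1]+(p[0]*sn+p[1]*c)/1e3,e[2]-.0715+p[2]/1e3]))[0]-O+.5)*12).round(0)
for p in [(-20,15,92),(-20,-17,58),(-20,-17,38),(14,-17,38),(8,-17,48)]: print(p,cp(p,.0015))
h=cv2.cvtColor(cv2.imread("pics/c7.png"),cv2.COLOR_BGR2HSV)
m=cv2.inRange(h,(5,180,80),(16,255,255))
for r in (130,160,300,360,400,430): 
    x=np.where(m[r])[0]; print(r,x.min(),x.max())
```

```text
(-20, 15, 92) [268. 126.]
(-20, -17, 58) [323. 382.]
(-20, -17, 38) [334. 466.]
(14, -17, 38) [514. 430.]
(8, -17, 48) [478. 395.]
130 271 305
160 281 317
300 291 448
360 264 472
400 276 408
430 285 417
```

Held clear of the bench, but the clip looks pitched by about 0.13 rad: the block edge is nearly level at row 360, while the pad-to-pad line slopes. Width is 37.7 mm instead of 36, so I'm squeezing harder to seat both handles flat.

>>> drive_tool(
  moves=[0, 0, 0, 0, 0, 0, 0, 0, 0, 0, 0, 0],
  gripper=0.03,
  grip_force=70,
)

```text
clock: 25.58
eef_pos: [0.4995, 0.1285, 0.2112]
tool_rot: [-3.138, 0.002, -1.524]
force: [-0.4, -0.2, -1.3]
width: 0.0358
grip_force: 68.8
```

Run:
```python
from h import *
s=look("side");cv2.imwrite("pics/s8.png",s)
cv2.imwrite("pics/c8.png",crop(s,176,101,66,50,12))
h=cv2.cvtColor(cv2.imread("pics/c8.png"),cv2.COLOR_BGR2HSV)
m=cv2.inRange(h,(5,180,80),(16,255,255))
for r in (130,160,300,360,400,430,500): 
    x=np.where(m[r])[0]; print(r,x.min(),x.max())
```

```text
130 273 302
160 282 313
300 298 442
360 261 472
400 273 412
430 283 414
500 314 374
```

Run:
```python
from h import *
to(.438,-.261,.265,.047-np.pi/2)
```

```text
shift [ 0.3861  0.0794 -0.0548] len 0.398 turn -0.0 at [0.4995 0.1285 0.2114] [-3.1374e+00  2.3000e-03 -1.5241e+00]
```

>>> drive_tool(
  moves=[0.01, 0.002, -0.025, 0, 0.03, 0.006, -0.025, 0, 0.045, 0.009, -0.005, 0, 0.045, 0.009, 0, 0, 0.045, 0.009, 0, 0],
)

```text
clock: 26.25
eef_pos: [0.4723, -0.0493, 0.2663]
tool_rot: [-3.136, 0.003, -1.524]
force: [0.4, 0.3, -1.0]
width: 0.0357
grip_force: 68.8
```

>>> drive_tool(
  moves=[0.045, 0.01, 0, 0, 0.045, 0.01, 0, 0, 0.045, 0.01, 0, 0, 0.045, 0.008, 0, 0, 0.03, 0.006, 0, 0],
)

```text
clock: 26.88
eef_pos: [0.438, -0.2616, 0.2652]
tool_rot: [-3.137, 0.003, -1.525]
force: [0.8, -0.3, -0.8]
width: 0.0355
grip_force: 68.9
```

Run:
```python
from h import *
to(.438,-.261,.265,.047-np.pi/2)
o=get_obs();print(o["width"],o["grip_force"])
s,t=look("side"),look("top");cv2.imwrite("pics/s9.png",s);cv2.imwrite("pics/t9.png",t)
e=o["eef_pos"]
def at(C,im,P,w,h,k,dz):
    u=C.proj([P])[0].astype(int);x,y=u[0]-w//2,u[1]-h//2+dz
    x=max(0,min(512-w,x));y=max(0,min(384-h,y));print(C.n,x,y,k);return crop(im,x,y,w,h,k)
A=np.zeros((600,800,3),np.uint8)
A[:300,:300]=crop(cv2.imread("pics/s5.png"),186,158,30,30,10) if 0 else crop(cv2.imread("pics/s5.png"),198,153,30,30,10)
A[300:,:300]=crop(cv2.imread("pics/s8.png"),192,107,30,30,10)[:300]
A[:420,300:720]=at(S,s,e-[0,0,.03],60,60,7,0)
A[420:600,300:700]=at(T,t,e-[0,0,.03],80,36,5,0)
cv2.imwrite("pics/c9.png",A)
```

```text
shift [-0.0006 -0.      0.0002] len 0.001 turn -0.002 at [ 0.438  -0.2616  0.2652] [-3.1366e+00  3.1000e-03 -1.5254e+00]
0.03548417491615606 68.85372776538134
side 181 242 7
top 333 231 5
```

View pics/c9.png

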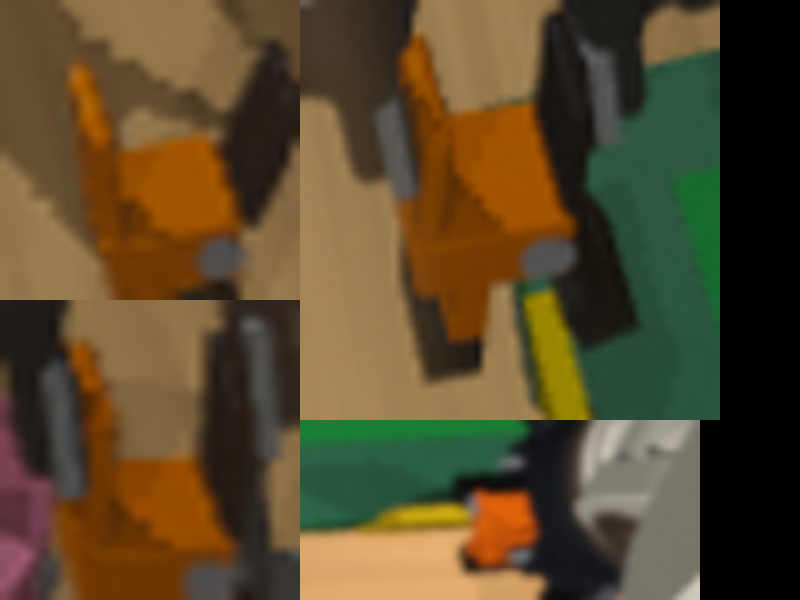

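Run:
```python
from h import *
from scipy.optimize import least_squares
e=np.array([.438,-.2616,.2652])
pts=np.array([(-16,-15,0),(-3,-15,0),(8,-17,48),(-20,-17,38),(-20,15,92)])/1e3
obs=np.array([(425,382),(480,373),(548,258),(415,290),(403,36)],float)
uv=(obs-[300,0])/7+[181,242]-.5
g=np.array([-.002,0,.080])
def world(q): # x,z offset, tilt about y, yaw about grasp
    R=Ro.from_euler("zy",[q[3],q[2]]).as_matrix()
    return e+[0,0,.0085]+[q[0],0,q[1]]+(pts-g)@R.T
up=world([0,0,0,.047]);print("upright resid px*7",((uv-S.proj(up))*7).round(0).tolist())
for free in ([0,1,2],[0,1,3],[0,1,2,3]):
    def f(v):
        q=np.array([0,0,0,.047]);q[free]=v;return (S.proj(world(q))-uv).ravel()
    r=least_squares(f,np.array([0,0,0,.047])[free]);print(free,r.x.round(4),"rms",np.sqrt((r.fun**2).mean()).round(2))
```

```text
upright resid px*7 [[-62.0, -2.0], [-63.0, 4.0], [-30.0, 4.0], [-40.0, -21.0], [6.0, -15.0]]
[0, 1, 2] [-0.0006  0.0039  0.1686] rms 0.62
[0, 1, 3] [-0.0051  0.0013 -0.2517] rms 1.76
[0, 1, 2, 3] [-0.0008  0.0033  0.1502 -0.0098] rms 0.56
```

```bash
cat > fit.py <<'E'
from h import *
from scipy.optimize import least_squares
def fit(P,obs_uv,P0,yaw0):
    P=np.array(P)/1e3
    def world(q): return P0+[q[0],q[4],q[1]]+P@Ro.from_euler("zy",[q[3],q[2]]).as_matrix().T
    for free in ([0,1,2],[0,1,2,4],[0,1,4]):
        def f(v):
            q=np.array([0,0,0,yaw0,0]);q[free]=v;return (S.proj(world(q))-obs_uv).ravel()
        r=least_squares(f,np.zeros(len(free)));print(free,r.x.round(4),"rms",np.sqrt((r.fun**2).mean()).round(2))
E
python3 - <<'E'
from fit import *
pts=[(-16,-15,0),(8,-17,48),(-20,-17,38),(-20,15,92),(14,-15,0)]
obs=np.array([(375,535),(468,368),(343,418),(290,136),(505,512)],float)
print("standing");fit(pts,obs/12+[181,148]-.5,np.array([.5013,.129,0]),.047)
pts=[(-16,-15,0),(-3,-15,0),(8,-17,48),(-20,-17,38),(-20,15,92)]
obs=np.array([(425,382),(480,373),(548,258),(415,290),(403,36)],float)
print("held");fit(pts,(obs-[300,0])/7+[181,242]-.5,np.array([.4395,-.2616,.19]),.047)
# lever pad lower corners in held, ignoring tilt: where on plane y=-15mm of clip
n=np.array([-np.sin(.047),np.cos(.047),0]);p0=np.array([.4395,-.2616,0])-.015*n
for u in [(425,382),(480,373),(590,347),(637,328),(400,195),(608,145)]:
    d=S.ray((np.array(u)-[300,0])/7+[181,242]-.5)[0]
    k=((p0-S.t)@n)/(d@n);print(u,(S.t+k*d).round(4))
E
```

```text
standing
[0, 1, 2] [-0.0005  0.0006  0.0199] rms 0.36
[0, 1, 2, 4] [ 0.0013 -0.0186  0.0191  0.0185] rms 0.27
[0, 1, 4] [ 0.0021 -0.0192  0.0191] rms 0.33
held
[0, 1, 2] [-0.0135  0.0085  0.1686] rms 0.62
[0, 1, 2, 4] [-0.0135 -0.0019  0.1698  0.0064] rms 0.57
[0, 1, 4] [-0.0071 -0.0094  0.0116] rms 2.82
(425, 382) [ 0.4114 -0.2779  0.202 ]
(480, 373) [ 0.4237 -0.2774  0.1994]
(590, 347) [ 0.449  -0.2762  0.1978]
(637, 328) [ 0.4601 -0.2756  0.2006]
(400, 195) [ 0.4144 -0.2778  0.2788]
(608, 145) [ 0.4581 -0.2757  0.2775]
```

The composite and point fit agree: the clip hangs pitched 0.17 rad (feet towards −x), and the mouth tips (side view) span x 0.424–0.449 against the tabs' 0.439–0.447. I'll shift +x 6.5 mm, lower over the tabs, and use the tabs to straighten it.

>>> drive_tool(
  moves=[0, -0.0065, 0, 0, 0, 0, 0.02, 0, 0, 0, 0.015, 0, 0, 0, 0.01, 0, 0, 0, 0, 0],
  grip_force=50,
)

```text
clock: 27.6
eef_pos: [0.4453, -0.2589, 0.2203]
tool_rot: [-3.137, 0.003, -1.524]
force: [-0.0, 0.4, -1.4]
width: 0.0356
grip_force: 68.8
```

>>> drive_tool(
  moves=[0, 0, 0.008, 0, 0, 0, 0.008, 0, 0, 0, 0.007, 0, 0, 0, 0, 0],
)

```text
clock: 28.1
eef_pos: [0.4453, -0.2592, 0.1973]
tool_rot: [-3.137, 0.003, -1.524]
force: [1.0, 0.2, -1.0]
width: 0.0358
grip_force: 68.8
```

Run:
```python
from h import *
o=get_obs();print(o["eef_pos"],o["force"],o["moment"],o["width"])
```

```text
[ 0.44527811 -0.25920729  0.19725725] [ 0.98760836  0.19348465 -1.01053449] [ 0.01152773  0.00656581 -0.02494485] 0.0358063754704741
```

>>> drive_tool(
  moves=[0, 0.002, 0, 0, 0, 0.003, 0, 0, 0, 0.003, 0, 0, 0, 0.002, 0, 0],
  gripper=0.03,
  grip_force=40,
)

```text
clock: 28.6
eef_pos: [0.4359, -0.2599, 0.1983]
tool_rot: [-3.134, 0.002, -1.524]
force: [6.4, 1.0, -0.5]
width: 0.035
grip_force: 39.2
```

>>> drive_tool(
  moves=[0, 0.002, 0, 0, 0, 0.002, 0, 0, 0, 0, 0, 0],
)

```text
clock: 28.98
eef_pos: [0.4327, -0.2601, 0.1985]
tool_rot: [-3.133, 0.002, -1.524]
force: [7.5, 0.1, 0.8]
width: 0.0346
grip_force: 40.4
```

>>> drive_tool(
  moves=[0, 0.002, 0, 0, 0, 0.002, 0, 0, 0, 0.002, 0, 0, 0, 0.002, 0, 0, 0, 0, 0, 0],
)

```text
clock: 29.6
eef_pos: [0.4269, -0.2604, 0.1986]
tool_rot: [-3.128, 0.002, -1.523]
force: [19.2, 1.4, -3.9]
width: 0.0346
grip_force: 48.2
```

Run:
```python
from h import *
o=get_obs();print(o["eef_pos"],o["force"],o["moment"],o["width"])
s=look("side");cv2.imwrite("pics/s10.png",s)
c=crop(s,181,262,60,60,7);h=cv2.cvtColor(c,cv2.COLOR_BGR2HSV)
m=cv2.inRange(h,(5,180,60),(16,255,255))
k,l,st,ce=cv2.connectedComponentsWithStats(m);i=1+st[1:,4].argmax()
cn=cv2.findContours((l==i).astype(np.uint8),cv2.RETR_EXTERNAL,cv2.CHAIN_APPROX_NONE)[0][0]
print(st[i],cv2.approxPolyDP(cn,5,True)[:,0].tolist())
# same for s9 for reference
c=crop(cv2.imread("pics/s9.png"),181,242,60,60,7);h=cv2.cvtColor(c,cv2.COLOR_BGR2HSV)
m=cv2.inRange(h,(5,180,60),(16,255,255));k,l,st,ce=cv2.connectedComponentsWithStats(m);i=1+st[1:,4].argmax()
cn=cv2.findContours((l==i).astype(np.uint8),cv2.RETR_EXTERNAL,cv2.CHAIN_APPROX_NONE)[0][0]
print(st[i],cv2.approxPolyDP(cn,5,True)[:,0].tolist())
```

```text
[ 0.4268943  -0.26035468  0.19855158] [19.1796767   1.44202012 -3.93750353] [ 0.25298505 -5.08172407 -0.0485674 ] 0.034645574936278
[   81    92   196   256 18565] [[90, 93], [81, 114], [94, 144], [102, 202], [147, 316], [179, 314], [194, 347], [223, 341], [218, 300], [234, 290], [230, 267], [276, 247], [259, 224], [228, 129], [223, 126], [222, 139], [239, 195], [217, 191], [207, 210], [193, 202], [177, 210], [180, 234], [150, 202], [135, 155], [118, 149], [102, 102]]
[   98    34   179   310 28979] [[114, 34], [98, 60], [121, 180], [119, 196], [98, 207], [114, 290], [138, 298], [149, 341], [169, 342], [184, 332], [191, 286], [222, 276], [221, 251], [244, 236], [273, 237], [276, 220], [263, 205], [236, 104], [148, 112], [126, 43]]
```

>>> drive_tool(
  moves=[0, -0.003, 0, 0, 0, -0.003, 0, 0, 0, -0.003, 0, 0, 0, -0.002, 0, 0, 0, 0, 0, 0],
)

```text
clock: 30.28
eef_pos: [0.4344, -0.2598, 0.1977]
tool_rot: [-3.136, 0.003, -1.524]
force: [0.0, 0.1, -1.4]
width: 0.0346
grip_force: 46.0
```

>>> drive_tool(
  moves=[0, -0.002, 0, 0, 0, -0.001, 0, 0, 0, 0, 0, 0],
)

```text
clock: 30.65
eef_pos: [0.4375, -0.2597, 0.1979]
tool_rot: [-3.136, 0.003, -1.524]
force: [-0.7, 0.5, -0.9]
width: 0.0344
grip_force: 45.9
```

```bash
cat > tilt.py <<'E'
from h import *
def tilt(im,org,sz=60):
    c=crop(im,*org,sz,sz,7);h=cv2.cvtColor(c,cv2.COLOR_BGR2HSV)
    m=cv2.inRange(h,(5,180,60),(16,255,255));k,l,st,ce=cv2.connectedComponentsWithStats(m);i=1+st[1:,4].argmax()
    cn=cv2.findContours((l==i).astype(np.uint8),cv2.RETR_EXTERNAL,cv2.CHAIN_APPROX_NONE)[0][0]
    P=cv2.approxPolyDP(cn,5,True)[:,0];a=P[P[:,1].argmin()];b=P[(P@[.2,1]).argmax()];d=b-a
    print("top",a,"bot",b,"deg",np.degrees(np.arctan2(d[0],d[1])).round(1));return P
if __name__=="__main__":
    tilt(cv2.imread("pics/s5.png"),(186,148));tilt(cv2.imread("pics/s9.png"),(181,242));tilt(cv2.imread("pics/s10.png"),(181,262))
    s=look("side");cv2.imwrite(f"pics/s_{get_obs()['clock']:.2f}.png",s);print(tilt(s,(181,262)).tolist())
E
python3 tilt.py
```

```text
top [136  78] bot [207 283] deg 19.1
top [114  34] bot [169 342] deg 10.1
top [90 93] bot [194 347] deg 22.3
top [141  85] bot [232 339] deg 19.7
[[141, 85], [131, 92], [131, 115], [140, 128], [148, 189], [183, 303], [218, 302], [232, 339], [259, 333], [252, 293], [273, 279], [272, 257], [285, 247], [317, 242], [316, 230], [300, 212], [276, 123], [270, 117], [251, 123], [256, 130], [234, 130], [237, 141], [260, 132], [272, 142], [267, 150], [253, 142], [259, 151], [249, 161], [240, 154], [222, 170], [209, 162], [216, 155], [215, 161], [229, 159], [223, 149], [235, 137], [194, 137], [184, 146], [188, 153], [179, 142], [165, 144], [149, 91]]
```

>>> drive_tool(
  moves=[0, 0, 0.005, 0, 0, 0, 0.005, 0, 0, 0, 0.004, 0, 0, 0, 0, 0],
)

```text
clock: 31.2
eef_pos: [0.4375, -0.2597, 0.1843]
tool_rot: [-3.135, 0.002, -1.524]
force: [-3.1, 0.1, 3.5]
width: 0.0346
grip_force: 46.4
```

>>> drive_tool(
  moves=[0, 0, 0.002, 0, 0, 0, 0.002, 0, 0, 0, 0, 0],
)

```text
clock: 31.58
eef_pos: [0.4379, -0.2599, 0.184]
tool_rot: [-3.132, -0.0, -1.524]
force: [-9.2, 4.0, 28.1]
width: 0.0347
grip_force: 48.2
```

Run:
```python
from tilt import *
from fit import fit
s=look("side");cv2.imwrite("pics/s12.png",s);P=tilt(s,(181,262));print(P.tolist())
o=get_obs();print(o["force"],o["eef_pos"])
# predicted px for upright clip with origin z .111/.117, y -.26, x .4395
for z in (.111,.117,.123):
    c,sn=np.cos(.047),np.sin(.047)
    Q=np.array([(-20,15,92),(-20,-17,38),(-3,-15,16),(-9,-15,16)])/1e3
    W=np.c_[.436+Q[:,0]*c-Q[:,1]*sn,-.26+Q[:,0]*sn+Q[:,1]*c,z+Q[:,2]]
    print(z,((S.proj(W)-[181,262]+.5)*7).round().tolist())
```

```text
top [149 114] bot [235 364] deg 19.0
[[149, 114], [138, 139], [187, 327], [195, 333], [223, 330], [235, 364], [263, 357], [256, 317], [278, 306], [272, 290], [292, 275], [320, 268], [304, 241], [281, 151], [262, 148], [238, 165], [171, 171], [159, 126]]
[-8.90034023  3.89617926 28.43353516] [ 0.43794546 -0.25988758  0.1839323 ]
0.111 [[119.0, 114.0], [171.0, 346.0], [246.0, 361.0], [222.0, 368.0]]
0.117 [[117.0, 100.0], [169.0, 334.0], [244.0, 350.0], [220.0, 357.0]]
0.123 [[114.0, 87.0], [166.0, 322.0], [242.0, 339.0], [218.0, 345.0]]
```

Seated: the jaw tips and handle fit an upright clip with its origin at about z = 0.112, against a target of 0.111, and the bridge bears on the tabs at 28 N. Releasing in stages.

>>> drive_tool(
  moves=[0, 0, -0.0005, 0, 0, 0, 0, 0, 0, 0, 0, 0, 0, 0, 0, 0],
  gripper=0.06,
  grip_force=25,
)

```text
clock: 32.12
eef_pos: [0.4377, -0.2596, 0.1801]
tool_rot: [-3.136, 0.003, -1.524]
force: [1.1, 1.3, -1.3]
width: 0.0602
grip_force: 0.4
```

>>> drive_tool(
  moves=[0, 0, 0, 0, 0, 0, 0, 0, 0, 0, 0, 0],
  gripper=0.085,
)

```text
clock: 32.5
eef_pos: [0.4376, -0.2597, 0.1804]
tool_rot: [-3.136, 0.003, -1.524]
force: [-0.8, 0.0, -1.2]
width: 0.0847
grip_force: 0.0
```

Run:
```python
from tilt import *
s=look("side");cv2.imwrite("pics/s13.png",s);P=tilt(s,(181,262));print(P.tolist())
o=get_obs();print(o["force"],o["eef_pos"],o["width"])
```

```text
top [163 104] bot [267 357] deg 22.3
[[163, 104], [158, 112], [175, 179], [166, 172], [159, 178], [165, 200], [172, 198], [167, 213], [194, 321], [202, 328], [215, 321], [226, 327], [240, 362], [267, 357], [259, 316], [287, 304], [280, 289], [289, 277], [331, 269], [302, 151], [295, 144], [277, 145], [213, 166], [187, 165], [173, 110]]
[ 0.29961449 -0.4078113  -0.23492419] [ 0.43758656 -0.25963117  0.1804177 ] 0.08484713764483504
```

>>> drive_tool(
  moves=[0, 0, -0.01, 0, 0, 0, -0.02, 0, 0, 0, -0.03, 0, 0, 0, -0.04, 0, 0, 0, -0.03, 0],
)

```text
clock: 33.17
eef_pos: [0.4369, -0.26, 0.3129]
tool_rot: [-3.134, 0.002, -1.524]
force: [0.9, -0.8, 0.4]
width: 0.085
grip_force: 0.0
```

>>> drive_tool(
  moves=[-0.05, 0, 0, 0, -0.05, 0, 0, 0, -0.05, 0, 0, 0, -0.05, 0, 0, 0, -0.05, 0, 0, 0],
)

```text
clock: 33.8
eef_pos: [0.4248, -0.0088, 0.312]
tool_rot: [-3.135, 0.003, -1.524]
force: [-0.9, -0.6, 0.3]
width: 0.0848
grip_force: 0.0
```

Run:
```python
from tilt import *
from fit import fit
s=look("side");cv2.imwrite("pics/s14.png",s);P=tilt(s,(181,262));print(P.tolist())
t=look("top");cv2.imwrite("pics/t14.png",t)
h=cv2.cvtColor(t,cv2.COLOR_BGR2HSV);m=cv2.inRange(h,(5,190,80),(14,255,255))
k,l,st,c=cv2.connectedComponentsWithStats(m)
for i in range(1,k):
    if st[i,4]>20: print("top",st[i],c[i])
W=lambda P:[.4405+P[0]/1e3,-.26+P[1]/1e3,.111+P[2]/1e3]
print("pred top-view handle/block centres",T.proj([W((-20,0,92)),W((-3,0,58))]).round(1))
m=cv2.inRange(h,(20,150,90),(32,255,255));k,l,st,c=cv2.connectedComponentsWithStats(m)
print([x.tolist() for x in st[1:] if x[4]>15])
print(get_obs()["clock"])
# upright fit
ob=np.array([[160,106],[240,362],[267,357]],float)
fit([(-20,15,92),(-9,-15,16),(-3,-15,16)],ob/7+[181,262]-.5,np.array([.4405,-.26,.111]),.047)
```

```text
top [159 104] bot [266 356] deg 23.0
[[153, 106], [152, 142], [159, 168], [165, 166], [159, 178], [171, 204], [166, 210], [193, 320], [201, 328], [213, 321], [227, 327], [240, 361], [266, 356], [259, 316], [287, 304], [280, 291], [284, 282], [306, 270], [330, 269], [303, 161], [293, 145], [276, 144], [254, 155], [188, 165], [170, 106], [159, 104], [160, 134], [153, 137]]
top [356 244  18  13 183] [364.23497268 250.42076503]
pred top-view handle/block centres [[370.1 257.3]
 [366.3 251.4]]
[[408, 117, 37, 38, 383], [344, 248, 13, 6, 42]]
33.9
[0, 1, 2] [-0.0006 -0.0005  0.059 ] rms 0.2
[0, 1, 2, 4] [-0.0005 -0.0077  0.0585  0.0039] rms 0.14
[0, 1, 4] [ 0.0022 -0.0126  0.0068] rms 0.92
```

```bash
python3 -c "
from station import *
print(hand_in())"
```

```text
the job is handed in; nothing more can be done
None
```

I shut the lid and released the orange clip upright on both yellow tabs. The last camera measurements put it fully down with a slight 0.06 rad lean, and I handed the job in at about 34 s; no verdict came back.

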